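# Re-index a clamped circuit board on its turning holder

## Robot

A 6-joint arm with a two-finger parallel gripper is mounted at the origin on the work surface. World frame = base frame: x ahead of the robot, y to its left, z up, the work surface at z = 0. Lengths are in m, angles in rad, forces in N, time in s.
With the tool pointing down it reaches from about 0.35 to 0.775 m from the base axis. Payload 5.5 kg.
Tool frame: the origin (TCP) lies at the very end of the fingers, on their centre line; the grasp point (between the pads) lies 19 mm behind it; z points along the fingers, y is the direction in which the jaws open and shut (so a half turn about z gives the same grasp; the last joint's range is limited). The gripper opens to 85 mm and grips with 20 to 120 N. Pads are 22 mm wide; open, the fingers measure 114 mm over their backs; the gripper's body (76 mm by 85 mm) begins 54 mm behind the grasp point. The pads swing forward as they close: fully open they stand 13 mm farther back than shut.
Start: joints at [1.178, 0.313, 0.046, 1.304, 0, 1.431], TCP at [0.144, 0.557, 0.211] pointing down, gripper open.
Joint ranges: [-2.76, 2.76], [-0.86, 1.69], [-1.03, 1.26], [-2.2, 2.34], [-1.47, 1.5], [-3.14, 3.14]. Speed limits (rad/s): [2.57, 2.57, 3.14, 3.14, 3.14, 3.14].

## Interface

Orientations are given as a unit quaternion [w, x, y, z].
In Python, from workcell import get_state, vision, workorder, silhouettes, tip_of gives the robot as it stands.
- The arm moves only by the shell command python3 -m inch 'ROWS' [FORCE]. ROWS is JSON, a list of rows, each a list of 7 numbers: the shift along the tool's x, y, z in cm, then the turn, a rotation vector about the tool's x, y, z in degrees, then the finger opening in cm, from 0 to 8.54. In form: [[dx, dy, dz, rx, ry, rz, hand], ...]. A call has 1 to 5 rows; each row shifts and turns the commanded pose from where the row before left it, along the tool's axes as they then stand; what a row does not reach is not made up. A row lasts 1/10 s, in which the tool goes at most 50 mm and 8.59 degrees, less where a joint would pass 70% of its speed; a pose out of reach is approached as far as the arm can. A call with a gripper value outside its range is refused whole. The fingers move at their own pace and stop on an object; FORCE is the grip in N (left out, the last holds). Time passes only in rows, so rows that do not move let the fingers close. It gives the time, the measured TCP pose, the force and the opening at its end, in the units of the state.
- get_state(): the state, without advancing time (a new reading comes with each control period).
- vision.read_camera(name): name is "scene" or "top"; returns a dict with "pixels" (420x560x3 uint8, red, green, blue), "depth" (420x560 float32, m along the optical axis (not along the pixel's ray), 0 where there is no reading), "mtx" (3x3 intrinsics, pixels), "k1" (the pictures are not rectified: a ray, as slopes to the right and down, at radius r is drawn at 1 + k1 r^2 times it, then the intrinsics apply), "T" (4x4, takes a point from camera to world coordinates). Camera axes: x right, y up, looking along -z (the intrinsics and any distortion apply to the point x, -y, -z); pixel columns grow to the right and rows downward; lengths in m; the calibration is good to about 2 mm. A picture is of the moment at which its call begins.
- workorder.hand_in(): hands the job in, once; it reports no verdict.
Trained networks look in a picture, given as the dict that the camera call returned (one of the last four; its "shot" number tells which), for a name from the list of things; names that differ only in an ending like _2 or _b are one class to them, and where a whole thing is asked for, a point or a joint stands for the part that bears it (a point fixed in the world has none). Each returns a list of dicts, best first, with "confidence" (0 to 1); they miss things now and then, are a little off and sometimes report something else, mostly with a low value. They report only what shows in the picture. A call takes as long as a camera call.
- silhouettes(picture, label): "mask" (420x560 bool, what is visible of it) and "location" ([column, row] in pixels, amid what is visible of it).
- tip_of(picture, label): "location" ([column, row] in pixels: a listed point, or the origin of a listed thing).
The state is a dict: "clock": time; "joint_pos": joint angles; "qvel": joint speeds; "tau": joint torques, N m; "tcp_pos": TCP position; "orientation": TCP orientation; "wrist_force": force on the tool from outside, world axes, zero at the start; "ft_torque": the same for the moment, N m; "finger_gap": finger opening in m.
Only numpy, scipy, OpenCV 4.12 (cv2) and the standard library are available. Lean on these libraries where they do the work, as an engineer would, in place of code of your own. Each camera call takes 0.05 s, during which the arm holds its last target.

## Task

On the turning board holder - the one with a round carrier plate, a board with three capacitors and a steel T-bar clamp screw - back the clamp screw off anticlockwise by about a quarter turn, and no further than a third of a turn, so that the carrier is free. Turn the carrier until the tab on its rim points at the fixed steel pointer on the base, then screw the clamp fully tight again and let go.

Things in the scene. Friction and masses are not known exactly. Their poses are not given: they have to be found in the camera images.
- clamp_screw (a joint): Clamp screw angle (rad): 0 = fully tight, as at the start; grows turning anticlockwise seen from above (loosening). The strap under it presses on the carrier plate below 0.5 and is clear above; about 1.3 is right. Stop at -0.1. Stays where left; takes about 0.2 N m. The screw stands 108 mm from the carrier's axis, a quarter turn anticlockwise of the pointer.
- clamp_grip (a point): Middle of the plain steel T-bar on the clamp screw, on its vertical axis, 88 mm above the table: bar 56 mm long (its x axis), 13 mm thick (y), its top 12 mm above this point and underside 16 mm below; beneath it a thin stud, and a flat strap 38 mm below this point. Axes turn with the bar. (The other holder, with a square plate, bare board and round black knob, is not part of the job.)
- carrier (a joint): Angle of the round carrier (rad) about its vertical axis, growing anticlockwise seen from above; 0 = rim tab points exactly at the fixed pointer, a small steel block on edge on the grey base, 113 mm from the axis. Starts at 0.6 to 1.35, so turn it clockwise to 0; takes about 0.05 N m when unclamped and stays where left.
- carrier_grip (a point): In the upright flat steel bar in the middle of the board, on the carrier's vertical axis, 94 mm above the table: bar 44 mm long (its y axis), 14 mm thick (x), top 12 mm above this point. x points to the rim tab (14 mm wide, end 95 mm from the axis). Round aluminium plate 160 mm across; green board 90 x 70 mm; 16 mm capacitors, tops 29 mm below this point.

How it is judged:
By the outcome, as a careful person would: the job done as asked, in the order asked, and still so for the second after the job is handed in, with the robot touching nothing.
It also fails if it takes over 64 s, if anything falls off the work surface, if the arm or the gripper's body presses on something with over 40 N, if the wrist force passes 120 N, or if a joint passes its speed limit or range.

## Working session

There is one attempt and no reset: what is moved stays moved. The work goes in short steps, Python scripts to look and compute and a shell command to move; the robot and the scene stay as the last step left them, time stands still between calls to the robot, and variables do not carry over. Pictures are saved under pics/ and viewed, and the job is handed in when it is done.

```bash
ls; mkdir -p pics
cat > h.py <<'E'
import numpy as np, cv2
from workcell import get_state, vision, workorder, silhouettes, tip_of
def shot(cam,name=None):
    p=vision.read_camera(cam)
    if name: cv2.imwrite('pics/'+name+'.png',np.ascontiguousarray(p["pixels"][:,:,::-1]))
    return p
def ray(p,uv):
    K=np.array(p["mtx"]);x=(uv[0]-K[0,2])/K[0,0];y=(uv[1]-K[1,2])/K[1,1]
    rd=np.hypot(x,y);r=rd
    for _ in range(30): r=rd/(1+p["k1"]*r*r)
    s=r/rd if rd>0 else 1
    return np.array([x*s,-y*s,-1.])
def atz(p,uv,z):
    T=np.array(p["T"]);d=T[:3,:3]@ray(p,uv);o=T[:3,3]
    return o+d*(z-o[2])/d[2]
def atdepth(p,uv):
    T=np.array(p["T"]);c,r=int(round(uv[0])),int(round(uv[1]))
    return T[:3,3]+T[:3,:3]@(ray(p,uv)*p["depth"][r,c])
def proj(p,X):
    T=np.array(p["T"]);c=T[:3,:3].T@(np.array(X)-T[:3,3]);x=c[0]/-c[2];y=-c[1]/-c[2]
    f=1+p["k1"]*(x*x+y*y);K=np.array(p["mtx"])
    return np.array([K[0,0]*x*f+K[0,2],K[1,1]*y*f+K[1,2]])
def cloud(p,mask):
    return np.array([atdepth(p,(c,r)) for r,c in zip(*np.nonzero(mask)) if p["depth"][r,c]>0])
E
python3 - <<'E'
from h import *
s=get_state();print(s)
for cam in("top","scene"):
    p=shot(cam,cam+"0")
    print(cam,p["T"][:3,3] if hasattr(p["T"],'shape') else p["T"])
    for n,z in(("clamp_grip",.088),("carrier_grip",.094)):
        for d in tip_of(p,n): print(n,d["confidence"],d["location"],atz(p,d["location"],z).round(4),atdepth(p,d["location"]).round(4))
    for n in("clamp_screw","carrier"):
        for d in silhouettes(p,n): print(n,d["confidence"],d["location"],d["mask"].sum())
E
```

```text
pics
{'clock': 0.0, 'joint_pos': array([ 1.17839780e+00,  3.14039947e-01,  4.49628615e-02,  1.30360104e+00,
       -8.71348814e-07,  1.43121632e+00]), 'qvel': array([ 0.00026989, -0.00042495, -0.00022659, -0.00052747, -0.00105277,
        0.00082384]), 'tau': array([ 1.04506185e-05, -4.80634689e+01,  2.98526841e+01,  1.97438576e-02,
       -2.62000885e-04, -7.25434006e-06]), 'tcp_pos': array([0.14361042, 0.55620233, 0.21037982]), 'orientation': array([-2.46908217e-04,  1.26072814e-01,  9.92020544e-01, -9.07925648e-04]), 'wrist_force': array([ 0.39809253, -0.17390486, -0.24143778]), 'ft_torque': array([-0.03364058,  0.02465105, -0.04763363]), 'finger_gap': 0.08549969444911171}
top [0.45984809 0.02680008 0.92449397]
clamp_grip 0.68 [353.3, 181.0] [ 0.5902 -0.1088  0.088 ] [ 0.5884 -0.1069  0.0995]
carrier_grip 0.96 [407.2, 200.7] [ 0.5561 -0.2017  0.094 ] [ 0.5548 -0.1986  0.1052]
clamp_screw 0.56 [349.6, 179.8] 354
carrier 0.94 [401.2, 206.9] 5682
scene [ 0.85304217 -0.35122773  0.76116123]
clamp_grip 0.74 [258.9, 299.0] [ 0.5888 -0.1049  0.088 ] [ 0.5926 -0.1086  0.0979]
carrier_grip 0.81 [197.4, 327.5] [ 0.5522 -0.2092  0.094 ] [ 0.5575 -0.2117  0.1059]
clamp_screw 0.7 [260.4, 307.2] 456
carrier 0.76 [205.4, 346.7] 6730
```

View pics/top0.png

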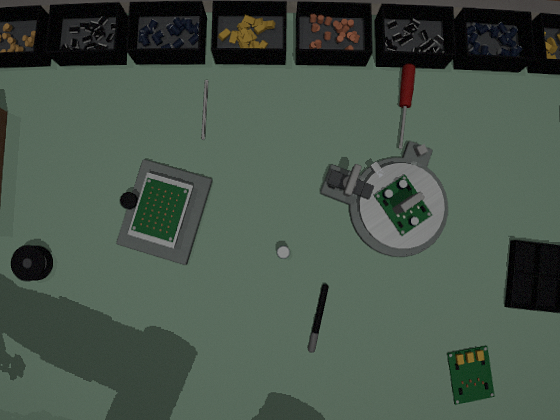

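View pics/scene0.png

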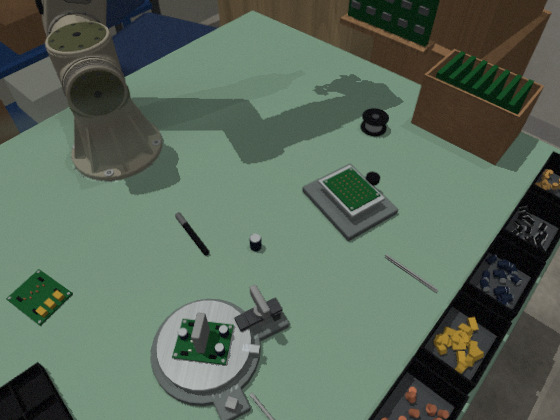

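The top view shows the target holder: carrier centre near (400,206), pointer near (422,150), tab near (375,167), and T-bar near (353,180). I'll zoom in and measure from depth.

```bash
cat > meas.py <<'E'
from h import *
def bar(p,zlo,zhi,c,rad):
    # points of a bar top within rad of c
    H,W=p["depth"].shape
    u0=proj(p,[c[0],c[1],zhi]); 
    m=np.zeros((H,W),bool); r=40
    a,b=int(u0[1]),int(u0[0]); m[max(a-r,0):a+r,max(b-r,0):b+r]=1
    P=cloud(p,m); P=P[(P[:,2]>zlo)&(P[:,2]<zhi)&(np.hypot(P[:,0]-c[0],P[:,1]-c[1])<rad)]
    if len(P)<8: return None
    rr=cv2.minAreaRect(P[:,:2].astype(np.float32)*1000)
    w,V=np.linalg.eigh(np.cov(P[:,:2].T)); v=V[:,1]
    return dict(n=len(P),mean=P.mean(0).round(4),rect=rr,ang=np.degrees(np.arctan2(v[1],v[0]))%180,z=np.percentile(P[:,2],[5,50,95]).round(4))
E
python3 - <<'E'
from meas import *
for cam in("top","scene"):
    p=shot(cam)
    print(cam)
    print(" clamp",bar(p,.090,.11,(.588,-.107),.05))
    print(" carr",bar(p,.096,.116,(.5555,-.203),.04))
    img=p["pixels"][:,:,::-1]
    c=proj(p,[.57,-.18,.05]).astype(int)
    x0=max(c[0]-80,0);y0=max(c[1]-75,0)
    print(x0,y0)
    cr=img[y0:y0+150,x0:x0+160]
    cv2.imwrite(f'pics/{cam}_z.png',cv2.resize(cr,None,fx=4 if cam=="top" else 4,fy=4,interpolation=cv2.INTER_CUBIC))
    # plate disc: z histogram
    m=np.zeros(p["depth"].shape,bool);m[y0:y0+150,x0:x0+160]=1
    P=cloud(p,m); h,e=np.histogram(P[:,2],bins=np.arange(-.01,.12,.004)); print(list(zip(e.round(3),h)))
    for d in silhouettes(p,"carrier")[:1]:
        Q=cloud(p,d["mask"]); 
        r=cv2.minEnclosingCircle(Q[:,:2].astype(np.float32));print(r,np.median(Q[:,2]))
E
```

```text
top
 clamp {'n': 257, 'mean': array([ 0.591 , -0.1052,  0.0992]), 'rect': ((591.502197265625, -105.70654296875), (13.263522148132324, 56.019683837890625), 68.96394348144531), 'ang': np.float64(159.4087795349046), 'z': array([0.0948, 0.0995, 0.1022])}
 carr {'n': 227, 'mean': array([ 0.5534, -0.2059,  0.1054]), 'rect': ((553.7515869140625, -206.9930419921875), (14.40929889678955, 45.53374099731445), 33.85009765625), 'ang': np.float64(124.29008898492778), 'z': array([0.1021, 0.1057, 0.1081])}
308 120
[(np.float64(-0.01), np.int64(0)), (np.float64(-0.006), np.int64(1544)), (np.float64(-0.002), np.int64(11322)), (np.float64(0.002), np.int64(1732)), (np.float64(0.006), np.int64(39)), (np.float64(0.01), np.int64(102)), (np.float64(0.014), np.int64(1369)), (np.float64(0.018), np.int64(1203)), (np.float64(0.022), np.int64(26)), (np.float64(0.026), np.int64(14)), (np.float64(0.03), np.int64(52)), (np.float64(0.034), np.int64(1892)), (np.float64(0.038), np.int64(1937)), (np.float64(0.042), np.int64(944)), (np.float64(0.046), np.int64(723)), (np.float64(0.05), np.int64(178)), (np.float64(0.054)
[... 1658 characters left out ...]
046), np.int64(600)), (np.float64(0.05), np.int64(87)), (np.float64(0.054), np.int64(87)), (np.float64(0.058), np.int64(110)), (np.float64(0.062), np.int64(160)), (np.float64(0.066), np.int64(35)), (np.float64(0.07), np.int64(26)), (np.float64(0.074), np.int64(41)), (np.float64(0.078), np.int64(38)), (np.float64(0.082), np.int64(46)), (np.float64(0.086), np.int64(40)), (np.float64(0.09), np.int64(44)), (np.float64(0.094), np.int64(109)), (np.float64(0.098), np.int64(184)), (np.float64(0.102), np.int64(214)), (np.float64(0.106), np.int64(19)), (np.float64(0.11), np.int64(0)), (np.float64(0.114), np.int64(0))]
((0.5529301166534424, -0.1998724341392517), 0.09218534827232361) 0.03776446370981151
```

View pics/top_z.png

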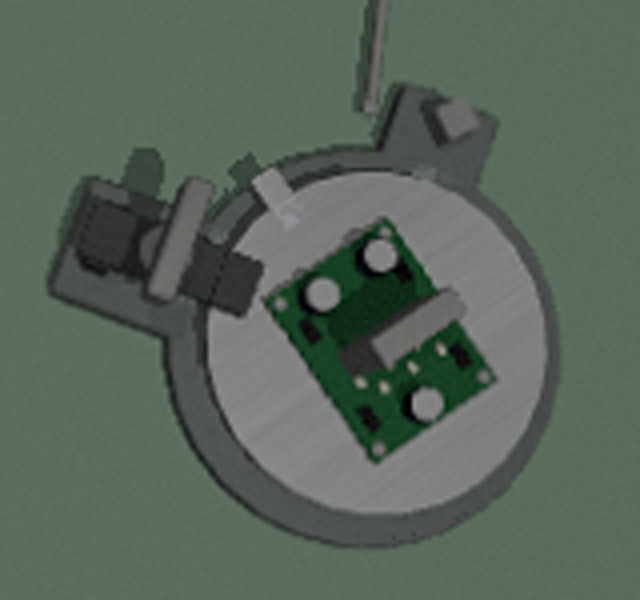

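View pics/scene_z.png

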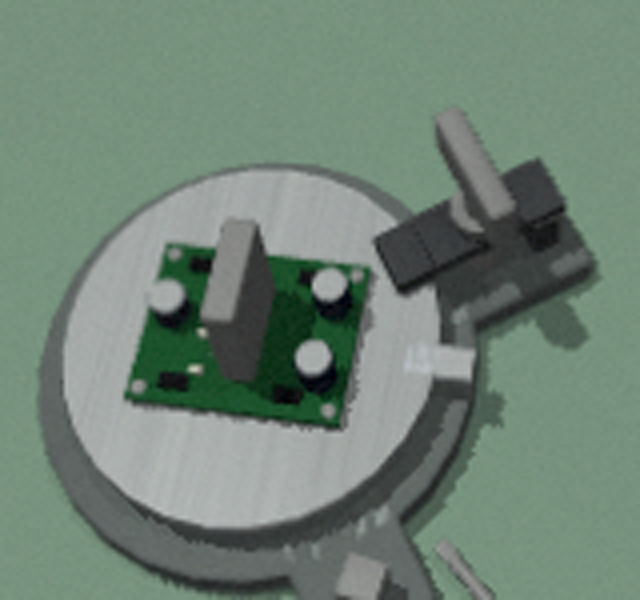

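Run:
```python
from meas import *
ax=np.array([.5538,-.2077])
for cam in("top","scene"):
    p=shot(cam)
    H,W=p["depth"].shape
    X=cloud(p,np.ones((H,W),bool)) if False else None
    c=proj(p,[.66,-.247,.03]).astype(int)
    m=np.zeros((H,W),bool);m[max(c[1]-25,0):c[1]+25,max(c[0]-25,0):c[0]+25]=1
    P=cloud(p,m);d=P[:,:2]-ax;r=np.hypot(*d.T);a=np.degrees(np.arctan2(d[:,1],d[:,0]))
    for lo,hi in((.024,.06),):
        s=(r>.1)&(r<.125)&(P[:,2]>lo)&(P[:,2]<hi)&(abs(a+20)<12)
        print(cam,"pointer",s.sum(),P[s].mean(0).round(4),np.percentile(P[s,2],[10,50,90]).round(4),np.median(r[s]),a[s].mean(),a[s].min(),a[s].max())
    c=proj(p,[.63,-.15,.035]).astype(int)
    m=np.zeros((H,W),bool);m[c[1]-25:c[1]+25,c[0]-25:c[0]+25]=1
    P=cloud(p,m);d=P[:,:2]-ax;r=np.hypot(*d.T);a=np.degrees(np.arctan2(d[:,1],d[:,0]))
    s=(r>.084)&(r<.097)&(P[:,2]>.025)&(P[:,2]<.045)&(abs(a-34)<12)
    print(cam,"tab",s.sum(),P[s].mean(0).round(4),a[s].mean(),np.percentile(a[s],[3,97]))
```

```text
top pointer 90 [ 0.6595 -0.2449  0.0373] [0.0287 0.039  0.0417] 0.11266470230888895 -19.394668103541218 -25.072320266915902 -12.445501381412603
top tab 52 [ 0.6277 -0.1568  0.0379] 34.59738117793168 [29.90570672 38.78455952]
scene pointer 155 [ 0.6605 -0.2486  0.0371] [0.0308 0.0385 0.0402] 0.1147867567663811 -20.957168287569782 -26.555964788709836 -15.35598227927928
scene tab 61 [ 0.6286 -0.1587  0.0362] 33.24233963882563 [29.86744816 37.81175506]
```

```bash
cat > go.py <<'E'
import sys
from h import *
from scipy.spatial.transform import Rotation as R
# target x y z(m) yaw of tool y (deg, mod 180)
def plan(x,y,z,yaw):
    s=get_state();w,a,b,c=s["orientation"];r=R.from_quat([a,b,c,w]);M=r.as_matrix()
    d=M.T@(np.array([x,y,z])-s["tcp_pos"])*100
    th=np.radians(yaw);best=None
    for k in(0,np.pi):
        yv=np.array([np.cos(th+k),np.sin(th+k),0]);zv=np.array([0,0,-1.]);xv=np.cross(yv,zv)
        T=np.c_[xv,yv,zv];rv=np.degrees((r.inv()*R.from_matrix(T)).as_rotvec())
        if best is None or np.linalg.norm(rv)<np.linalg.norm(best): best=rv
    ang=np.degrees(np.arctan2(M[1,1],M[0,1]))
    print("t",s["clock"],"tcp",s["tcp_pos"].round(4),"yaw_y",ang.round(2),"gap",round(s["finger_gap"],4),"F",s["wrist_force"].round(1),"T",s["ft_torque"].round(2),"q",s["joint_pos"].round(2))
    print("shift cm",d.round(2),"len",np.linalg.norm(d).round(2),"rot",best.round(2))
if __name__=="__main__": plan(*map(float,sys.argv[1:5]))
E
python3 go.py .592 -.1063 .21 69.5
```

```text
t 0.8 tcp [0.1438 0.5567 0.2113] yaw_y 75.52 gap 0.0851 F [ 0.3 -0.4 -1. ] T [ 0.01  0.01 -0.01] q [ 1.18  0.31  0.05  1.3  -0.    1.43]
shift cm [-59.97 -52.99   0.13] len 80.03 rot [0.01 0.   6.02]
```

```bash
python3 -m inch '[[-3,-2.65,0,0,0,0,5],[-3,-2.65,0,0,0,0,5],[-3,-2.65,0,0,0,0,5],[-3,-2.65,0,0,0,0,5],[-3,-2.65,0,0,0,0,5]]' 40; python3 -m inch '[[-3,-2.65,0,0,0,0,5],[-3,-2.65,0,0,0,0,5],[-3,-2.65,0,0,0,0,5],[-3,-2.65,0,0,0,0,5],[-3,-2.65,0,0,0,0,5]]';python3 -m inch '[[-3,-2.65,0,0,0,0,5],[-3,-2.65,0,0,0,0,5],[-3,-2.65,0,0,0,0,5],[-3,-2.65,0,0,0,0,5],[-3,-2.65,0,0,0,0,5]]';python3 -m inch '[[-3,-2.65,0,0,0,0,5],[-3,-2.65,0,0,0,0,5],[-3,-2.65,0,0,0,0,5],[-3,-2.65,0,0,0,6,5],[0,0,0,0,0,0,5]]'; python3 go.py .592 -.1063 .21 69.5
```

```text
clock: 1.3
tcp_pos: [0.2565, 0.3897, 0.2114]
orientation: [0.0, 0.126, 0.992, 0.0]
wrist_force: [0.1, 0.6, 1.1]
finger_gap: 0.0497
clock: 1.8
tcp_pos: [0.3688, 0.2238, 0.2116]
orientation: [0.0, 0.126, 0.992, 0.0]
wrist_force: [0.3, 0.8, 0.2]
finger_gap: 0.0497
clock: 2.3
tcp_pos: [0.4809, 0.0578, 0.2115]
orientation: [0.0, 0.126, 0.992, 0.0]
wrist_force: [1.0, 0.5, -0.1]
finger_gap: 0.0503
clock: 2.8
tcp_pos: [0.5722, -0.0775, 0.2104]
orientation: [0.001, 0.181, 0.983, -0.0]
wrist_force: [0.0, 0.7, 0.8]
finger_gap: 0.0502
t 2.8 tcp [ 0.5722 -0.0775  0.2104] yaw_y 69.15 gap 0.0502 F [0.  0.7 0.8] T [0.01 0.01 0.03] q [-0.27  0.32  0.05  1.3  -0.    0.09]
shift cm [-2.87 -1.99  0.05] len 3.49 rot [-0.04  0.09 -0.35]
```

```bash
python3 -m inch '[[-2.87,-2.0,0,0,0,-0.3,5],[0,0,3,0,0,0,5],[0,0,3,0,0,0,5],[0,0,0,0,0,0,5]]'
python3 - <<'E'
from meas import *
import go
p=shot("scene","s1");shot("top","t1")
go.plan(.592,-.1063,.070,69.5)
E
```

```text
clock: 3.2
tcp_pos: [0.5864, -0.1009, 0.147]
orientation: [-0.004, 0.175, 0.985, 0.001]
wrist_force: [-0.4, -0.3, -0.6]
finger_gap: 0.0504
t 3.3 tcp [ 0.589  -0.1014  0.1514] yaw_y 69.86 gap 0.0499 F [ 1.  -0.8 -0.3] T [-0.02 -0.03 -0.  ] q [-0.3   0.38 -0.    1.19  0.    0.05]
shift cm [-0.46 -0.35  8.14] len 8.16 rot [ 0.01 -0.09  0.36]
```

View pics/s1.png

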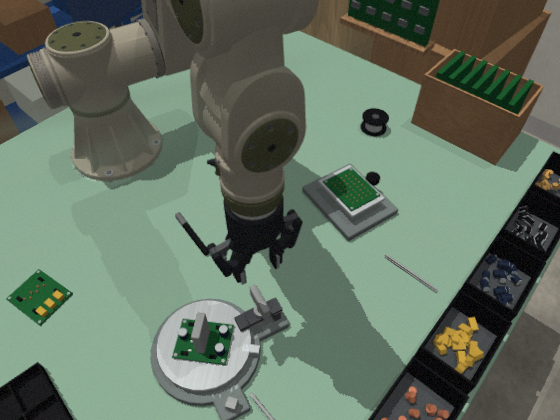

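The gripper is above the T-bar, which is near (262,300), with the jaws across the bar. I'll descend, correcting x and y on the way.

```bash
python3 -m inch '[[-0.4,-0.35,0,0,0,0.3,5],[0,0,0,0,0,0,5]]'; python3 go.py .592 -.1063 .070 69.5
```

```text
clock: 3.5
tcp_pos: [0.5937, -0.1074, 0.1534]
orientation: [0.002, 0.178, 0.984, -0.0]
wrist_force: [-1.3, -0.4, -0.6]
finger_gap: 0.0498
t 3.5 tcp [ 0.5937 -0.1074  0.1534] yaw_y 69.51 gap 0.0498 F [-1.3 -0.4 -0.6] T [-0.    0.   -0.03] q [-0.31  0.39  0.01  1.19 -0.    0.05]
shift cm [0.23 0.04 8.33] len 8.34 rot [0.   0.22 0.01]
```

```bash
python3 -m inch '[[0,0,2.8,0,0,0,5],[0,0,2.8,0,0,0,5],[0,0,0,0,0,0,5],[0,0,0,0,0,0,5]]'; python3 go.py .592 -.1063 .070 69.5
```

```text
clock: 3.9
tcp_pos: [0.5924, -0.1068, 0.0962]
orientation: [0.0, 0.178, 0.984, 0.0]
wrist_force: [1.5, -0.3, 0.9]
finger_gap: 0.0499
t 3.9 tcp [ 0.5924 -0.1068  0.0962] yaw_y 69.52 gap 0.0499 F [ 1.5 -0.3  0.9] T [0.03 0.02 0.04] q [-0.31  0.42 -0.09  1.06  0.    0.05]
shift cm [0.06 0.03 2.62] len 2.62 rot [0.01 0.01 0.02]
```

```bash
python3 -m inch '[[0.05,0.05,2.6,0,0,0,5],[0,0,0,0,0,0,5],[0,0,0,0,0,0,1],[0,0,0,0,0,0,0],[0,0,0,0,0,0,0]]' 50;python3 -m inch '[[0,0,0,0,0,0,0],[0,0,0,0,0,0,0]]'; python3 go.py .592 -.1063 .070 69.5
```

```text
clock: 4.4
tcp_pos: [0.5928, -0.1071, 0.0713]
orientation: [0.001, 0.178, 0.984, -0.001]
wrist_force: [-0.9, -0.9, 3.0]
finger_gap: 0.0112
clock: 4.6
tcp_pos: [0.5929, -0.107, 0.0713]
orientation: [0.001, 0.178, 0.984, -0.001]
wrist_force: [-0.9, -2.1, 6.8]
finger_gap: 0.0113
t 4.6 tcp [ 0.5929 -0.107   0.0713] yaw_y 69.5 gap 0.0113 F [-0.9 -2.1  6.8] T [-0.37  0.44  0.05] q [-0.31  0.44 -0.12  1.01 -0.    0.05]
shift cm [0.11 0.04 0.13] len 0.17 rot [-0.05  0.18 -0.  ]
```

```bash
python3 -m inch '[[0,0,0,0,0,-8,0],[0,0,0,0,0,-8,0],[0,0,0,0,0,-8,0],[0,0,0,0,0,-8,0],[0,0,0,0,0,-8,0]]' 60;python3 go.py .592 -.1063 .070 149.5; python3 -m inch '[[0,0,0,0,0,-8,0],[0,0,0,0,0,-8,0],[0,0,0,0,0,-8,0],[0,0,0,0,0,-8,0],[0,0,0,0,0,0,0]]'; python3 go.py .592 -.1063 .070 149.5
```

```text
clock: 5.1
tcp_pos: [0.5929, -0.1059, 0.0713]
orientation: [0.001, -0.172, 0.985, -0.0]
wrist_force: [-1.8, 1.8, 6.7]
finger_gap: 0.011
t 5.1 tcp [ 0.5929 -0.1059  0.0713] yaw_y 109.84 gap 0.011 F [-1.8  1.8  6.7] T [ 0.42  0.47 -0.17] q [-0.31  0.44 -0.12  1.01  0.   -0.66]
shift cm [ 0.1  -0.01  0.13] len 0.16 rot [ -0.09   0.14 -39.66]
clock: 5.6
tcp_pos: [0.5923, -0.1051, 0.0713]
orientation: [0.001, -0.436, 0.9, 0.0]
wrist_force: [-2.8, 3.1, 8.4]
finger_gap: 0.0108
t 5.6 tcp [ 0.5923 -0.1051  0.0713] yaw_y 141.74 gap 0.0108 F [-2.8  3.1  8.4] T [0.72 0.64 0.12] q [-0.31  0.44 -0.12  1.01  0.   -1.21]
shift cm [ 0.11 -0.05  0.13] len 0.18 rot [-0.03  0.13 -7.76]
```

```bash
python3 -m inch '[[0,0,0,0,0,-6,0],[0,0,0,0,0,0,0],[0,0,0,0,0,0,4],[0,0,0,0,0,0,4]]'; python3 go.py .592 -.1063 .14 147; python3 -m inch '[[0,0,-2.5,0,0,0,4],[0,0,-2.5,0,0,0,4],[0,0,-2.5,0,0,0,4],[0,0,0,0,0,0,4]]'; python3 go.py .5538 -.2077 .15 33.8
```

```text
clock: 6.0
tcp_pos: [0.5923, -0.1062, 0.0697]
orientation: [0.0, -0.481, 0.877, -0.0]
wrist_force: [0.6, 0.4, -0.2]
finger_gap: 0.039
t 6.0 tcp [ 0.5923 -0.1062  0.0697] yaw_y 147.51 gap 0.039 F [ 0.6  0.4 -0.2] T [0.01 0.03 0.06] q [-0.31  0.44 -0.13  1.01  0.   -1.31]
shift cm [ 0.03  0.01 -7.03] len 7.03 rot [-0.05  0.02  0.51]
clock: 6.4
tcp_pos: [0.5945, -0.107, 0.1482]
orientation: [0.002, -0.481, 0.877, -0.002]
wrist_force: [0.0, -0.7, 0.3]
finger_gap: 0.0401
t 6.4 tcp [ 0.5945 -0.107   0.1482] yaw_y 147.5 gap 0.0401 F [ 0.  -0.7  0.3] T [-0.02 -0.06 -0.01] q [-0.31  0.39 -0.    1.17  0.   -1.31]
shift cm [10.68 -1.98 -0.19] len 10.86 rot [ -0.4   -0.13 -66.3 ]
```

```bash
python3 -m inch '[[3.6,-0.66,0,0,0,0,4],[3.6,-0.66,0,0,0,0,4],[3.48,-0.66,0,0,0,0,4],[0,0,0,0,0,-8.3,4],[0,0,0,0,0,-8.3,4]]'; python3 -m inch '[[0,0,0,0,0,-8.3,4],[0,0,0,0,0,-8.3,4],[0,0,0,0,0,-8.3,4],[0,0,0,0,0,-8.3,4],[0,0,0,0,0,-8.3,4]]'; python3 -m inch '[[0,0,0,0,0,-8,4],[0,0,0,0,0,0,4]]';  python3 - <<'E'
from meas import *
import go
p=shot("scene","s2");q=shot("top","t2")
for x in(p,q):print(bar(x,.090,.11,(.592,-.106),.035));print(bar(x,.096,.11,(.5538,-.2077),.04))
go.plan(.5538,-.2077,.077,33.8)
E
```

```text
clock: 6.9
tcp_pos: [0.5504, -0.2082, 0.1433]
orientation: [-0.0, -0.604, 0.797, 0.001]
wrist_force: [-0.7, -0.2, 0.3]
finger_gap: 0.0397
clock: 7.4
tcp_pos: [0.5509, -0.2068, 0.1433]
orientation: [0.0, 0.848, -0.53, -0.001]
wrist_force: [-0.2, 0.5, 0.2]
finger_gap: 0.0402
clock: 7.6
tcp_pos: [0.551, -0.2068, 0.1434]
orientation: [-0.0, 0.881, -0.472, -0.001]
wrist_force: [0.2, -0.7, 0.2]
finger_gap: 0.0396
{'n': 301, 'mean': array([ 0.5934, -0.1078,  0.0974]), 'rect': ((592.6063842773438, -106.91108703613281), (55.97039794921875, 14.556864738464355), 58.09504699707031), 'ang': np.float64(57.96856352843711), 'z': array([0.0914, 0.0981, 0.1004])}
{'n': 264, 'mean': array([ 0.5556, -0.2092,  0.1039]), 'rect': ((554.107666015625, -208.43496704101562), (14.734896659851074, 43.71321105957031), 33.816497802734375), 'ang': np.float64(123.33386396646318), 'z': array([0.0987, 0.1043, 0.1066])}
{'n': 269, 'mean': array([ 0.5911, -0.1051,  0.099 ]), 'rect': ((591.64306640625, -105.79064178466797), (56.18520736694336, 13.60427474975586), 58.371315002441406), 'ang': np.float64(58.54622630142314), 'z': array([0.093 , 0.0994, 0.102 ])}
{'n': 231, 'mean': array([ 0.5533, -0.2056,  0.105 ]), 'rect': ((553.6497192382812, -206.89581298828125), (14.560017585754395, 45.932769775390625), 33.77473449707031), 'ang': np.float64(123.69943899240332), 'z': array([0.0992, 0.1054, 0.108 ])}
t 7.7 tcp [ 0.551  -0.2068  0.1436] yaw_y -146.58 gap 0.0398 F [-0.   0.7  0.2] T [ 0.01 -0.03  0.02] q [-0.5   0.37 -0.04  1.16  0.   -2.65]
shift cm [ 0.23 -0.19  6.66] len 6.67 rot [ 0.02  0.05 -0.38]
```

View pics/s2.png

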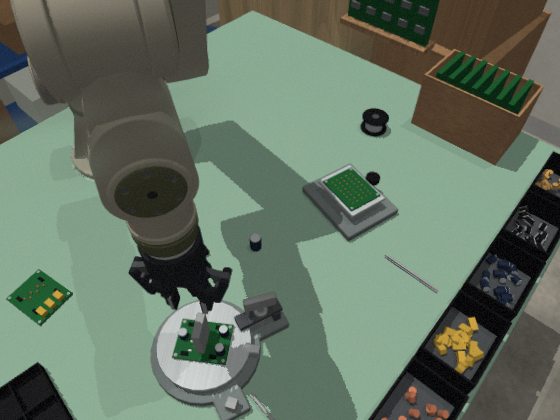

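The T-bar has turned 79° (1.37 rad), and the gripper is straddling the carrier bar near (203,330). I'll descend and grip.

```bash
python3 -m inch '[[0.23,-0.19,2,0,0,-0.3,4],[0,0,2,0,0,0,4],[0,0,0,0,0,0,4],[0,0,0,0,0,0,4]]'; python3 go.py .5538 -.2077 .077 33.8
```

```text
clock: 8.1
tcp_pos: [0.5537, -0.2075, 0.104]
orientation: [-0.0, 0.882, -0.471, -0.001]
wrist_force: [0.0, -0.4, 0.7]
finger_gap: 0.0402
t 8.1 tcp [ 0.5537 -0.2075  0.104 ] yaw_y -146.17 gap 0.0402 F [ 0.  -0.4  0.7] T [-0.07 -0.04 -0.04] q [-0.49  0.4  -0.1   1.07  0.   -2.66]
shift cm [0.02 0.   2.7 ] len 2.7 rot [0.03 0.07 0.03]
```

```bash
python3 -m inch '[[0,0,2.7,0,0,0,4],[0,0,0,0,0,0,4],[0,0,0,0,0,0,1],[0,0,0,0,0,0,0],[0,0,0,0,0,0,0]]' 40; python3 -m inch '[[0,0,0,0,0,0,0],[0,0,0,0,0,8,0],[0,0,0,0,0,8,0],[0,0,0,0,0,8,0],[0,0,0,0,0,8,0]]'; python3 go.py .5538 -.2077 .077 -20.4;  python3 -m inch '[[0,0,0,0,0,8,0],[0,0,0,0,0,8,0],[0,0,0,0,0,6,0],[0,0,0,0,0,0,0],[0,0,0,0,0,0,0]]'; python3 go.py .5538 -.2077 .077 -20.4
```

```text
clock: 8.6
tcp_pos: [0.5541, -0.2085, 0.0789]
orientation: [0.001, 0.882, -0.47, 0.001]
wrist_force: [-4.1, -2.3, 5.0]
finger_gap: 0.0121
clock: 9.1
tcp_pos: [0.5535, -0.2087, 0.0789]
orientation: [0.001, 0.717, -0.698, 0.001]
wrist_force: [-7.3, -2.6, 6.3]
finger_gap: 0.0124
t 9.1 tcp [ 0.5535 -0.2087  0.0789] yaw_y -178.46 gap 0.0124 F [-7.3 -2.6  6.3] T [-0.5   1.38  0.06] q [-0.5   0.41 -0.14  1.02 -0.   -2.09]
shift cm [-0.1  -0.03  0.19] len 0.22 rot [ 0.   -0.13 21.94]
clock: 9.6
tcp_pos: [0.5532, -0.2087, 0.0789]
orientation: [-0.001, -0.572, 0.82, -0.001]
wrist_force: [-7.7, -3.6, 8.6]
finger_gap: 0.0124
t 9.6 tcp [ 0.5532 -0.2087  0.0789] yaw_y 159.84 gap 0.0124 F [-7.7 -3.6  8.6] T [-0.5   1.56 -0.02] q [-0.5   0.41 -0.14  1.02 -0.   -1.71]
shift cm [-0.11 -0.03  0.19] len 0.22 rot [ 0.01 -0.14  0.24]
```

Now release, rise and move aside far enough for both cameras to see the tab.

```bash
python3 -m inch '[[0,0,0,0,0,0,4],[0,0,0,0,0,0,4],[0,0,-3,0,0,0,4],[0,0,-3,0,0,0,4],[0,0,-2,0,0,0,4]]';  python3 -m inch '[[0,5,0,0,0,0,4],[0,5,0,0,0,0,4],[0,3,0,0,0,0,4],[0,0,0,0,0,0,4]]'
cat > ck.py <<'E'
from meas import *
import sys
def ck(tag):
  for cam in("top","scene"):
    p=shot(cam,cam+tag)
    b=bar(p,.096,.112,(.5538,-.2077),.04); k=bar(p,.090,.106,(.592,-.106),.035)
    print(cam,"carr",b and (b["n"],b["rect"],b["ang"]));print("  clamp",k and (k["n"],k["rect"],k["ang"]))
    ax=np.array([.5538,-.2077])
    H,W=p["depth"].shape
    c=proj(p,[.65,-.243,.035]).astype(int)
    m=np.zeros((H,W),bool);m[max(c[1]-30,0):c[1]+30,max(c[0]-30,0):c[0]+30]=1
    P=cloud(p,m);d=P[:,:2]-ax;r=np.hypot(*d.T);a=np.degrees(np.arctan2(d[:,1],d[:,0]))
    for n,lo,hi in(("tab",.084,.097),("ptr",.105,.12)):
        s=(r>lo)&(r<hi)&(P[:,2]>.028)&(P[:,2]<.046)&(abs(a+20)<14)
        if s.sum(): print("  ",n,s.sum(),a[s].mean().round(2),np.percentile(a[s],[4,96]).round(1),((np.percentile(a[s],4)+np.percentile(a[s],96))/2).round(2))
    z=p["pixels"][max(c[1]-75,0):c[1]+75,max(c[0]-80,0):c[0]+80,::-1]
    cv2.imwrite(f'pics/{cam}{tag}_z.png',cv2.resize(z,None,fx=4,fy=4,interpolation=cv2.INTER_CUBIC))
ck(sys.argv[1])
E
python3 ck.py 3; python3 go.py .5538 -.2077 .15 -20.4
```

```text
clock: 10.1
tcp_pos: [0.5554, -0.2078, 0.1594]
orientation: [0.001, -0.573, 0.819, -0.001]
wrist_force: [0.2, 0.1, -0.2]
finger_gap: 0.0403
clock: 10.5
tcp_pos: [0.4287, -0.1608, 0.1573]
orientation: [-0.0, -0.573, 0.82, 0.001]
wrist_force: [1.6, -0.1, -0.3]
finger_gap: 0.0402
top carr (241, ((553.8681640625, -206.98255920410156), (45.6493034362793, 14.940994262695312), 70.94502258300781), np.float64(70.17272544165728))
  clamp (271, ((591.5635375976562, -105.68519592285156), (56.188541412353516, 13.783928871154785), 57.59130859375), np.float64(58.34851611434078))
   tab 52 -19.53 [-23.9 -15.3] -19.59
   ptr 72 -19.66 [-24.1 -15.6] -19.83
scene carr (279, ((554.2225952148438, -208.24485778808594), (44.25429916381836, 15.416402816772461), 68.79263305664062), np.float64(68.51061448855626))
  clamp (297, ((592.6567993164062, -106.7237777709961), (56.125038146972656, 13.955318450927734), 59.56659698486328), np.float64(58.12014300477128))
   tab 77 -20.55 [-24.6 -16.5] -20.53
   ptr 116 -20.9 [-25.6 -16.2] -20.91
t 10.6 tcp [ 0.4327 -0.1631  0.158 ] yaw_y 159.92 gap 0.0401 F [ 0.7 -0.8  1.3] T [-0.   -0.14  0.05] q [-0.53  0.12 -0.33  1.12  0.   -1.76]
shift cm [  0.03 -12.9    0.83] len 12.93 rot [-0.15  0.01  0.32]
```

View pics/top3_z.png

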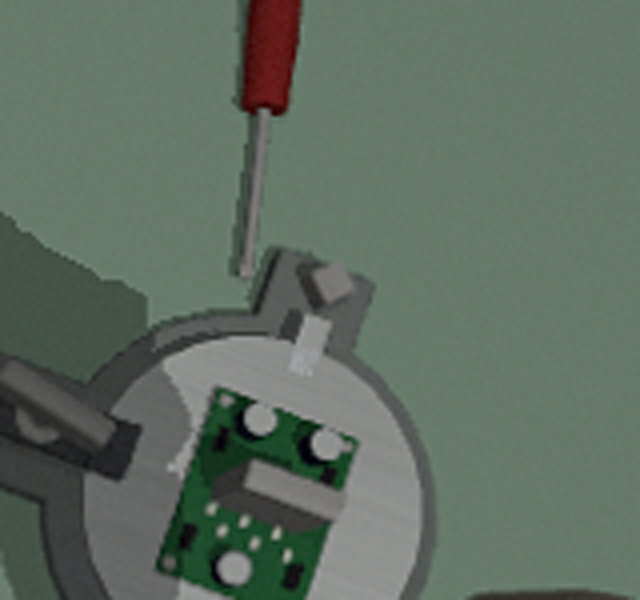

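View pics/scene3_z.png

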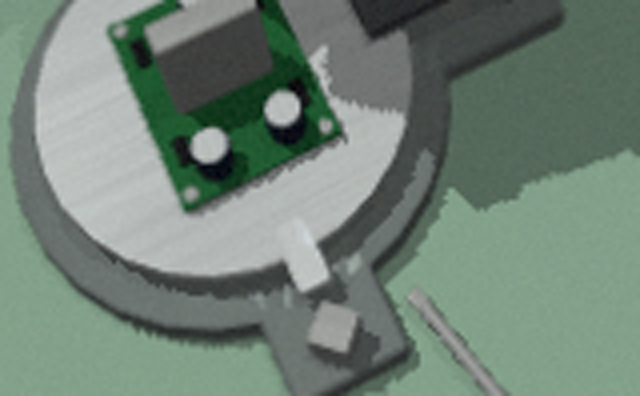

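The tab lines up with the pointer to about 0.3° in both views. Next I'll go back to the clamp bar.

```bash
python3 go.py .592 -.1063 .15 148.2
```

```text
t 10.6 tcp [ 0.4327 -0.1631  0.158 ] yaw_y 159.92 gap 0.0401 F [ 0.7 -0.8  1.3] T [-0.   -0.14  0.05] q [-0.53  0.12 -0.33  1.12  0.   -1.76]
shift cm [-10.81 -13.01   0.83] len 16.93 rot [-0.14  0.02 11.72]
```

```bash
python3 -m inch '[[-2.7,-3.25,0,0,0,0,4],[-2.7,-3.25,0,0,0,0,4],[-2.7,-3.25,0,0,0,0,4],[-2.7,-3.25,0,0,0,5.9,4],[0,0,0,0,0,5.9,4]]'; python3 -m inch '[[0,0,0,0,0,0,4],[0,0,0,0,0,0,4]]';python3 go.py .592 -.1063 .07 148.2
```

```text
clock: 11.1
tcp_pos: [0.5975, -0.1049, 0.1558]
orientation: [0.002, -0.485, 0.874, -0.001]
wrist_force: [-1.0, 0.7, 0.6]
finger_gap: 0.04
clock: 11.3
tcp_pos: [0.5918, -0.1063, 0.1567]
orientation: [-0.0, -0.487, 0.873, 0.0]
wrist_force: [-0.8, 0.5, -0.0]
finger_gap: 0.0401
t 11.3 tcp [ 0.5918 -0.1063  0.1567] yaw_y 148.27 gap 0.0401 F [-0.8  0.5 -0. ] T [ 0.03  0.06 -0.02] q [-0.31  0.38  0.01  1.2   0.   -1.33]
shift cm [-0.01 -0.02  8.67] len 8.67 rot [0.03 0.   0.07]
```

```bash
python3 -m inch '[[0,0,3,0,0,0,4],[0,0,3,0,0,0,4],[0,0,0,0,0,0,4],[0,0,2.6,0,0,0,4],[0,0,0,0,0,0,4]]'; python3 go.py .592 -.1063 .07 148.2; python3 -m inch '[[0,0,0,0,0,0,4],[0,0,0,0,0,0,1],[0,0,0,0,0,0,0],[0,0,0,0,0,0,0],[0,0,0,0,0,0,0]]' 60; python3 go.py .592 -.1063 .07 148.2
```

```text
clock: 11.8
tcp_pos: [0.5894, -0.1062, 0.0701]
orientation: [-0.001, -0.486, 0.874, 0.001]
wrist_force: [-0.8, 0.6, 0.1]
finger_gap: 0.0398
t 11.8 tcp [ 0.5894 -0.1062  0.0701] yaw_y 148.13 gap 0.0398 F [-0.8  0.6  0.1] T [ 0.03  0.05 -0.02] q [-0.31  0.44 -0.13  1.01  0.   -1.33]
shift cm [-0.13 -0.22  0.01] len 0.26 rot [ 0.2  -0.04 -0.07]
clock: 12.3
tcp_pos: [0.5914, -0.1061, 0.0733]
orientation: [0.001, -0.486, 0.874, -0.0]
wrist_force: [-3.0, 1.7, 6.1]
finger_gap: 0.0108
t 12.3 tcp [ 0.5914 -0.1061  0.0733] yaw_y 148.13 gap 0.0108 F [-3.   1.7  6.1] T [ 0.26  0.63 -0.04] q [-0.31  0.43 -0.12  1.01  0.   -1.33]
shift cm [-0.02 -0.06  0.33] len 0.34 rot [-0.07  0.03 -0.07]
```

```bash
python3 -m inch '[[0,0,0,0,0,8,0],[0,0,0,0,0,8,0],[0,0,0,0,0,8,0],[0,0,0,0,0,8,0],[0,0,0,0,0,8,0]]'; python3 -m inch '[[0,0,0,0,0,8,0],[0,0,0,0,0,8,0],[0,0,0,0,0,8,0],[0,0,0,0,0,8,0],[0,0,0,0,0,6,0]]'; python3 go.py .592 -.1063 .07 69.5;python3 -m inch '[[0,0,0,0,0,1,0],[0,0,0,0,0,0,0]]'; python3 go.py .592 -.1063 .07 69.5
```

```text
clock: 12.8
tcp_pos: [0.5916, -0.1064, 0.0733]
orientation: [0.001, -0.155, 0.988, -0.0]
wrist_force: [-3.4, 0.8, 5.9]
finger_gap: 0.0111
clock: 13.3
tcp_pos: [0.5916, -0.1066, 0.0733]
orientation: [0.001, 0.175, 0.985, -0.0]
wrist_force: [-2.2, 0.8, 4.9]
finger_gap: 0.0107
t 13.3 tcp [ 0.5916 -0.1066  0.0733] yaw_y 69.86 gap 0.0107 F [-2.2  0.8  4.9] T [-0.05  0.55  0.22] q [-0.31  0.43 -0.12  1.01 -0.    0.04]
shift cm [-0.02  0.04  0.33] len 0.34 rot [-0.03  0.11  0.36]
clock: 13.5
tcp_pos: [0.5916, -0.1066, 0.0733]
orientation: [0.001, 0.181, 0.983, -0.0]
wrist_force: [-3.2, -0.7, 5.6]
finger_gap: 0.011
t 13.5 tcp [ 0.5916 -0.1066  0.0733] yaw_y 69.12 gap 0.011 F [-3.2 -0.7  5.6] T [-0.04  0.62  0.17] q [-0.31  0.43 -0.12  1.01 -0.    0.05]
shift cm [-0.02  0.04  0.33] len 0.34 rot [-0.03  0.11 -0.38]
```

```bash
python3 -m inch '[[0,0,0,0,0,2,0],[0,0,0,0,0,0,0]]'; python3 go.py .592 -.1063 .07 69.5;python3 -m inch '[[0,0,0,0,0,2,0],[0,0,0,0,0,0,0]]'; python3 go.py .592 -.1063 .07 69.5
```

```text
clock: 13.7
tcp_pos: [0.5916, -0.1066, 0.0733]
orientation: [0.001, 0.198, 0.98, -0.0]
wrist_force: [-2.7, -0.4, 5.7]
finger_gap: 0.0107
t 13.7 tcp [ 0.5916 -0.1066  0.0733] yaw_y 67.1 gap 0.0107 F [-2.7 -0.4  5.7] T [-0.1   0.62  0.14] q [-0.31  0.43 -0.12  1.01 -0.    0.09]
shift cm [-0.02  0.05  0.33] len 0.34 rot [-0.03  0.11 -2.4 ]
clock: 13.9
tcp_pos: [0.5916, -0.1067, 0.0733]
orientation: [0.001, 0.216, 0.976, -0.0]
wrist_force: [-3.0, -0.9, 6.0]
finger_gap: 0.0107
t 13.9 tcp [ 0.5916 -0.1067  0.0733] yaw_y 65.1 gap 0.0107 F [-3.  -0.9  6. ] T [-0.04  0.56  0.11] q [-0.31  0.43 -0.12  1.01 -0.    0.12]
shift cm [-0.02  0.05  0.33] len 0.34 rot [-0.03  0.11 -4.4 ]
```

```bash
python3 -m inch '[[0,0,0,0,0,1.5,0],[0,0,0,0,0,0,0]]'; python3 go.py .592 -.1063 .07 69.5;python3 -m inch '[[0,0,0,0,0,1.5,0],[0,0,0,0,0,0,0]]'; python3 go.py .592 -.1063 .07 69.5
```

```text
clock: 14.1
tcp_pos: [0.5916, -0.1067, 0.0733]
orientation: [0.001, 0.228, 0.974, -0.0]
wrist_force: [-2.5, -0.9, 5.8]
finger_gap: 0.0104
t 14.1 tcp [ 0.5916 -0.1067  0.0733] yaw_y 63.61 gap 0.0104 F [-2.5 -0.9  5.8] T [-0.06  0.58  0.21] q [-0.31  0.43 -0.12  1.01 -0.    0.15]
shift cm [-0.02  0.05  0.33] len 0.34 rot [-0.03  0.11 -5.89]
clock: 14.3
tcp_pos: [0.5916, -0.1067, 0.0733]
orientation: [0.001, 0.241, 0.971, -0.0]
wrist_force: [-2.8, -0.6, 5.8]
finger_gap: 0.0107
t 14.3 tcp [ 0.5916 -0.1067  0.0733] yaw_y 62.17 gap 0.0107 F [-2.8 -0.6  5.8] T [-0.15  0.61  0.55] q [-0.31  0.43 -0.12  1.01 -0.    0.17]
shift cm [-0.02  0.05  0.33] len 0.34 rot [-0.03  0.12 -7.33]
```

The moment about the screw jumped to 0.55 N m, so the screw is on its stop. Now release, rise and check.

```bash
python3 -m inch '[[0,0,0,0,0,0,4],[0,0,0,0,0,0,4],[0,0,-3,0,0,0,4],[0,0,-3,0,0,0,4],[0,0,-3,0,0,0,4]]'; python3 -m inch '[[3.5,3.5,-1,0,0,0,4],[3.5,3.5,0,0,0,0,4],[3.5,3.5,0,0,0,0,4],[3.5,3.5,0,0,0,0,4],[0,0,0,0,0,0,4]]'; python3 ck.py 4;python3 go.py .592 -.1063 .07 69.5
```

```text
clock: 14.8
tcp_pos: [0.591, -0.1061, 0.1622]
orientation: [-0.0, 0.241, 0.971, 0.0]
wrist_force: [0.7, 0.6, 0.4]
finger_gap: 0.0396
clock: 15.3
tcp_pos: [0.5307, 0.0876, 0.1716]
orientation: [-0.001, 0.238, 0.971, 0.001]
wrist_force: [-0.2, -0.5, 0.2]
finger_gap: 0.0402
top carr (238, ((553.7361450195312, -206.87574768066406), (45.289154052734375, 15.082342147827148), 70.49679565429688), np.float64(70.1616235571428))
  clamp (255, ((591.7290649414062, -105.8759994506836), (13.265739440917969, 56.16337203979492), 69.83556365966797), np.float64(159.64998774686097))
   tab 52 -19.49 [-24.1 -15.2] -19.65
   ptr 73 -19.54 [-24.4 -15.3] -19.84
scene carr (282, ((554.1026000976562, -208.2354736328125), (44.095394134521484, 15.528626441955566), 69.36936950683594), np.float64(68.33522368740704))
  clamp (266, ((592.1459350585938, -106.7428207397461), (13.593071937561035, 56.32276916503906), 70.56993865966797), np.float64(160.0516862151606))
   tab 74 -20.55 [-24.6 -16.5] -20.56
   ptr 116 -20.87 [-25.4 -16.2] -20.84
t 15.4 tcp [0.5329 0.0837 0.1716] yaw_y 62.29 gap 0.04 F [ 0.4 -1.2 -0.6] T [ 0.02 -0.01 -0.02] q [ 0.01  0.26 -0.13  1.19 -0.    0.49]
shift cm [-14.06 -14.08  10.16] len 22.34 rot [ 0.01  0.04 -7.21]
```

View pics/top4.png

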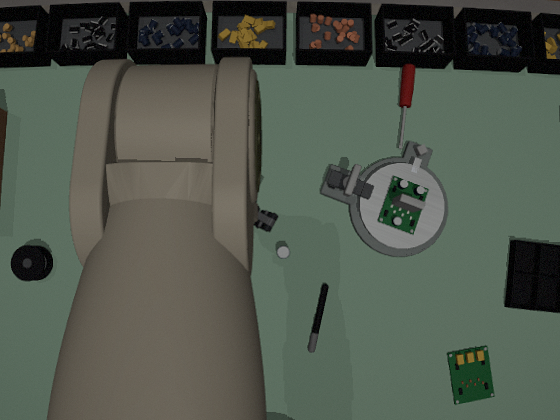

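View pics/scene4.png

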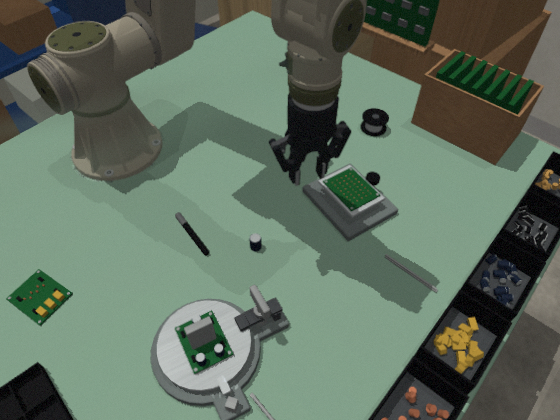

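```bash
python3 -c "
from h import *
print(workorder.hand_in())"
```

```text
the job is handed in; nothing more can be done
None
```

The job is done and handed in at about 15.5 s. The carrier tab points at the pointer, and the clamp screw is back at its starting tight position with the gripper clear of everything.

- **Loosening:** I backed the clamp screw off by about 79° (1.37 rad), confirmed in both cameras and inside the third-of-a-turn limit.
- **Turning the carrier:** I turned it clockwise by about 54°. After re-clamping, tab and pointer agree to within about 0.3° in both views.
- **Tightening:** I turned the screw clockwise until the moment rose to about 0.55 N m, then let go. The bar sits within about 0.3° (top) and 0.5° (scene) of its starting angle, so the screw reads about 0.006 rad.

**One disagreement:** at the end of tightening the tool had gone about 7° past the starting angle, but the bar reads almost exactly at the start. It either slipped in the pads or sprang back on release. I first took the 0.55 N m as the -0.1 rad stop, but the pictures put the screw at about 0, not on that stop. I did not re-tighten.

The last wrist reading, about 1.5 N, was within sensor noise, and nothing in the pictures appeared to have been disturbed.

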